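# Isolate the exhibit: breaker off its rail, supply box shut on its catch

### The arm

A 6-joint arm with a two-finger parallel gripper is mounted at the origin on a cart in front of the work surface, level with it; the furniture and walls round the work are solid. World frame = base frame: x ahead of the robot, y to its left, z up, the work surface at z = 0. Lengths are in m, angles in rad, forces in N, time in s.
With the tool pointing down it reaches from about 0.375 to 0.9 m from the base axis. Payload 3.1 kg.
Tool frame: the origin (TCP) lies on the centre line of the jaws, within the pads' length; the fingertips stand robot.tip_reach ahead of it and the grasp point (between the pads) lies 8 mm behind it (robot.tip_reach is the distance from the TCP to the fingertips, in m); z points along the fingers, y is the line along which they close (so a half turn about z gives the same grasp; the last joint's range is limited). The gripper opens to 87 mm and grips with 3 to 60 N. Pads are 19 mm wide; open, the fingers measure 117 mm over their backs; the gripper's body (75 mm by 190 mm) begins 51 mm behind the grasp point.
Start: joints at [-1.315, 0.527, 1.433, -0, 1.181, -0.178], TCP at [0.263, -0.567, 0.234] pointing down, gripper open.
Joint ranges: [-3.08, 3.08], [-0.75, 2.2], [0.22, 2.44], [-1.43, 4.57], [0, 2.65], [-2.85, 2.85]. Speed limits (rad/s): [2.79, 2.79, 3.14, 3.14, 3.14, 3.14].

### API

Orientations are given as a unit quaternion [x, y, z, w].
In Python, from rig import robot gives the robot as it stands.
- The arm moves only by the tool jog_arm, never from a script. Its argument "motion" is one flat list of numbers, 7 for each row, row after row: the shift along the tool's x, y, z scaled (see below), then the turn, a rotation vector about the tool's x, y, z scaled (see below), then the gripper's target within -1 to 1 (shut at 1, half-way at 0, fully open at -1). In form: [x, y, z, rx, ry, rz, hand, x, y, z, rx, ry, rz, hand, ...]. A call has 1 to 12 rows; each row shifts and turns the commanded pose from where the row before left it, along the tool's axes as they then stand; what a row does not reach is not made up. The controller multiplies each number of a shift by 4 cm and each number of a turn by 4 degrees. A row lasts 1/8 s, in which the tool goes at most 62.5 mm and 10.7 degrees, less where a joint would pass 70% of its speed; a pose out of reach is approached as far as the arm can. A call with a number of a shift or a turn outside -1 to 1 is refused whole. A call with a gripper value outside its range is refused whole. The fingers move at their own pace and stop on an object; "grip_force" is the grip in N (left out, the last holds). Time passes only in rows, so rows that do not move let the fingers close. It gives the time, the measured TCP pose, the force, the opening and the grip force at its end, in the units of the state.
- robot.get_obs(): the state, without advancing time (a new reading comes with each control period).
- robot.camera(name): name is "side" or "top" or "wrist"; returns the picture (400x640x3 uint8, blue, green, red); there is no depth.
- robot.calibration(name): a dict with "fx", "fy", "cx", "cy" (pixels), "R" (3x3) and "t" (3): a world point X has camera coordinates R X + t; the wrist camera has in their place "T_tool_cam" (4x4, takes a point from camera to tool coordinates, whose origin is the TCP and whose axes are the flange's). Camera axes: x right, y down, z forward; pixel columns grow to the right and rows downward; lengths in m; the calibration is good to about 2 mm. A picture is of the moment at which its call begins: read the wrist's pose just before it. calibration takes no time and is no camera call.
- robot.hand_in(): hands the job in; it is judged then, once.
The state is a dict: "time": time; "q": joint angles; "joint_velocities": joint speeds; "joint_torque": joint torques, N m; "position": TCP position; "tool_rot": TCP orientation; "ft_force": force on the tool from outside, world axes, zero at the start; "moment": the same for the moment, N m; "grip_width": finger opening in m; "grip_force": force on a finger pad.
Only numpy, scipy, OpenCV 4.12 (cv2) and the standard library are available. Lean on these libraries where they do the work, as an engineer would, in place of code of your own. Each camera call takes 0.05 s, during which the arm holds its last target. There are 200 camera calls.

### The job

Take the exhibit's supply out of service: pull the white two-pole breaker straight off the spring rail inside the open sloping grey box and stand it on its feet in the wooden parts tray (set it down, do not drop it). Then push the box's door fully shut, until it snaps home on its roller catch. Do not disturb the handset, the tin and the compass.

Things in the scene. Friction and masses are not known exactly. Their poses are not given: they have to be found in the camera images.
- supply_box: Fixed grey steel box with a sloping front, 210 mm deep (x) by 220 mm wide (y), low front wall 85 mm high, back wall 175 mm. Origin: centre of its footprint, on the table; x points from its front to its back, y to its left seen from the front, z up; it stands at some yaw. The face rises at 28 degrees to the horizontal and is 193 mm long up the slope.
- box_face (a point): Centre of the sloping face, in its plane, axes as the box's; (-25, 0, 130) mm in the box's frame. In these axes the face's outward normal is (-0.469, 0, 0.883), up the slope is (0.883, 0, 0.469). Round it an opening 156 mm (up the slope) by 188 mm wide, 80 mm deep square to the face.
- rail_mid (a point): Middle of the spring rail at the bottom of the opening, 80 mm below box_face square to the face; the rail runs along the box's y. Axes: x up the slope, y along the rail to the left, z square out of the face. Grey terminals stand 80 to 103 mm to its right, 42 mm high; an end stop 84 to 92 mm to its left, 30 mm high.
- breaker: White two-pole circuit breaker, loose, about 180 g, 84 mm (x) by 36 mm (y) by 75 mm high (z). Origin: centre of the underside of its two feet, on which it stands steadily. On the rail: x up the slope, y along the rail, z square out of the face (28 degrees from vertical), origin on the rail's line, 18 mm right to 22 mm left of rail_mid. Spring lips hold its feet.
- breaker_nose (a point): Where to grip the breaker: on its z axis, 52 mm above its origin, axes as the breaker's. Here its sides (+-y) are flat, 36 mm apart, from 13 to 67 mm above the origin, 40 mm or more free on either side. The black lever's top is 23 mm above this point. Pulled along its z the lips hold it with about 10 N for the first 9 mm, then let go; 90 mm along z clears the box.
- parts_tray: Fixed open wooden tray, 130 mm (x) by 170 mm (y) by 24 mm high, walls 3 mm, floor 3 mm thick. Origin: centre of its underside, on the table; empty at the start.
- box_door (a joint): Angle of the door about its hinge, the left edge of the face: 0 is shut and home on the catch, grows as it opens; starts at 1.55 to 1.95 rad, stop at 2.05. Stiff hinge (0.4 N m): the door stays where it is left. At about 0.07 rad its tongue meets the sprung roller and it rests there; about 11 N near the free edge snaps it home.
- door_push (a point): Point to push, on the door's outer side, mid-way up the slope, 185 mm from the hinge line, 31 mm from the free edge; moves with the door. z is the door's outward normal, y points to the hinge, x up the slope along the hinge. The door is a steel sheet 186 mm (x) by 216 mm, 3 mm thick; at its free edge a pull lip 80 mm long stands out 15 mm.
- door_hinge (a point): Point on the hinge line mid-way up the slope, 108 mm left of the centre of the face and 4.5 mm out of its plane; axes as door_push. Open, the door reaches up to 370 mm above the table on the left of the box; go over it or round it.
- handset: Bystander: pale telephone handset with black ends, 51 x 210 x 64 mm, lying beyond the tray. Origin: centre of its underside.
- spares_tin: Bystander: closed olive hinged tin, 76 x 93 x 36 mm, left of the box. Origin: centre of its underside.
- compass: Bystander: round olive pocket compass, shut, 64 x 55 x 20 mm, between the box and the radio. Origin: centre of its underside.
Not all that is in view belongs to the job. Of the things that look like the breaker, the largest one is meant.

How it is judged:
On the way, in this order (a step that is already met when the one before it is completed fails the run):
1. the breaker is off the rail, at least 30 mm above its seat (z of breaker in the frame of box_face above -0.0406353 m and contact force between breaker and supply_box below 0.1 N), for 0.1 s.
2. the breaker stands on its feet in the tray, let go (x of breaker in the frame of parts_tray between -0.05 and 0.05 m and y of breaker in the frame of parts_tray between -0.07 and 0.07 m and z of breaker in the frame of parts_tray below 0.009 m and angle between breaker's own z axis and vertical below 0.15 rad and linear speed of breaker below 0.02 m/s and contact force between the fingers and breaker below 0.1 N), for 0.3 s.
3. the door is snapped shut on its catch (value of joint box_door below 0.02 rad and velocity of joint box_door below 0.05 rad/s), for 0.2 s.
At the end, for the whole second after the job is handed in: The breaker stands at rest on its feet on the tray's floor (within 0.15 rad of upright, its centre within 50 mm in x and 70 mm in y of the tray's centre, let go), and the door is seated on its catch (angle below 0.02 rad) (all of step 2 and all of step 3); the robot touches nothing.
It fails at once if the telephone handset is moved more than 30 mm (distance of handset from where it was at the start of the episode above 0.03 m).
It fails at once if the spares tin is moved more than 30 mm (distance of spares_tin from where it was at the start of the episode above 0.03 m).
It fails at once if the pocket compass is moved more than 30 mm (distance of compass from where it was at the start of the episode above 0.03 m).
It fails at once if the breaker is dropped (falls freely faster than 0.7 m/s) (linear speed of breaker above 0.7 m/s and contact force between the fingers and breaker below 0.1 N).
It also fails if it takes over 72 s, if anything falls off the work surface, if the arm or the gripper's body presses on something with over 40 N, if the wrist force passes 120 N, or if a joint passes its speed limit or range.

## Working session

There is one attempt and no reset: what is moved stays moved. The work goes in short steps, Python scripts to look and compute and a tool call to move; the robot and the scene stay as the last step left them, time stands still between calls to the robot, and variables do not carry over. Pictures are saved under pics/ and viewed, at most 10 in all, crops included, and the job is handed in when it is done.

Besides the shell and the picture viewer there is one more tool, called after "Emit:" by a JSON object that holds its "method" and its "body", one argument or row to a line. jog_arm: Moves the arm, as the interface text tells. Shifts and turns lie within -1 to 1; 1 stands for 4 cm of shift or 4 degrees of turn. Its arguments: {"type":"object","properties":{"motion":{"type":"array","items":{"type":"number"}},"grip_force":{"type":"number"}},"required":["motion"]}

```bash
mkdir -p pics; ls
python3 - <<'E'
from rig import robot
import cv2,numpy as np
np.set_printoptions(precision=4,suppress=True)
print(robot.get_obs(), robot.tip_reach)
for n in("side","top","wrist"):
    print(n,robot.calibration(n))
    cv2.imwrite(f"pics/{n}0.png",robot.camera(n))
E
```

```text
pics
{'time': 0.0, 'q': array([-1.3145,  0.5285,  1.4339, -0.    ,  1.1814, -0.1785]), 'joint_velocities': array([ 0.0005,  0.0002,  0.001 , -0.0006, -0.0011, -0.0009]), 'joint_torque': array([ -0.0004, -44.0046, -17.659 ,   0.0633,   0.0582,  -0.0002]), 'position': array([ 0.2631, -0.5662,  0.2326]), 'tool_rot': array([ 0.9765,  0.2157, -0.0001, -0.0011]), 'ft_force': array([-0.3417, -0.031 , -0.4623]), 'moment': array([ 0.0448, -0.0244, -0.0098]), 'grip_force': 0.0, 'grip_width': 0.0869272878321418} 0.011
side {'fx': 380.37058009412107, 'fy': 380.37058009412107, 'cx': 316.85275345611575, 'cy': 199.63051521848837, 'R': array([[-0.8062,  0.5916,  0.0029],
       [ 0.4975,  0.6806, -0.5379],
       [-0.3202, -0.4323, -0.843 ]]), 't': array([ 0.3987, -0.2654,  1.4586])}
top {'fx': 383.60182402052334, 'fy': 383.60182402052334, 'cx': 313.0481391104574, 'cy': 201.491721291764, 'R': array([[-0.0132, -0.9999, -0.0029],
       [-0.996 ,  0.0134, -0.0878],
       [ 0.0878,  0.0017, -0.9961]]), 't': array([0.091 , 0.5463, 1.2067])}
wrist {'fx': 336.59241804410686, 'fy': 336.59241804410686, 'cx': 320.65825977434537, 'cy': 210.85281241123957, 'T_tool_cam': array([[ 0.0005, -0.9536, -0.301 ,  0.0831],
       [ 1.    ,  0.0005, -0.    ,  0.0011],
       [ 0.0002, -0.301 ,  0.9536, -0.1511],
       [ 0.    ,  0.    ,  0.    ,  1.    ]])}
```

View pics/top0.png

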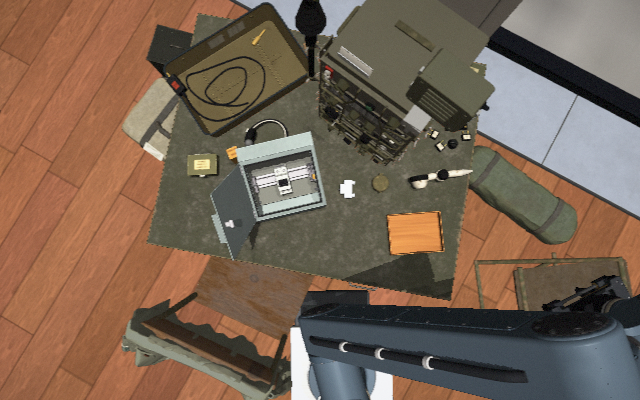

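View pics/side0.png

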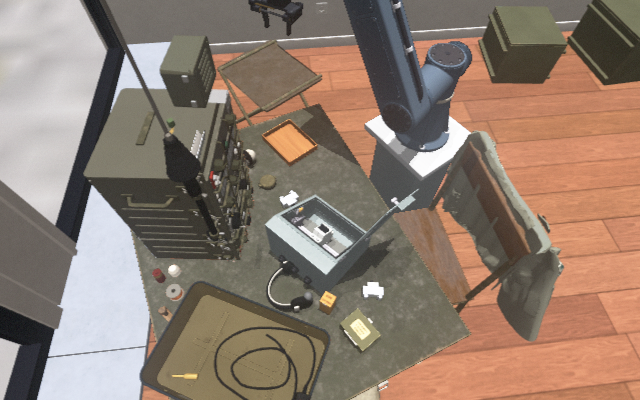

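The top view shows the open box at about (280,180), its door on the left (235,215), the breaker at about (283,180), the tray at (415,232), and a white decoy at (347,188). The side view agrees, with the breaker at (322,233). I'll zoom in.

Run:
```python
import cv2
a=cv2.imread("pics/top0.png")[120:265,195:355];b=cv2.imread("pics/side0.png")[175:295,255:425]
A=cv2.resize(a,None,fx=3.6,fy=3.6,interpolation=cv2.INTER_CUBIC)
cv2.imwrite("pics/z1.png",cv2.resize(a,None,fx=4,fy=4,interpolation=cv2.INTER_CUBIC))
cv2.imwrite("pics/z2.png",cv2.resize(b,None,fx=4,fy=4,interpolation=cv2.INTER_CUBIC))
```

```text
(no output)
```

View pics/z1.png

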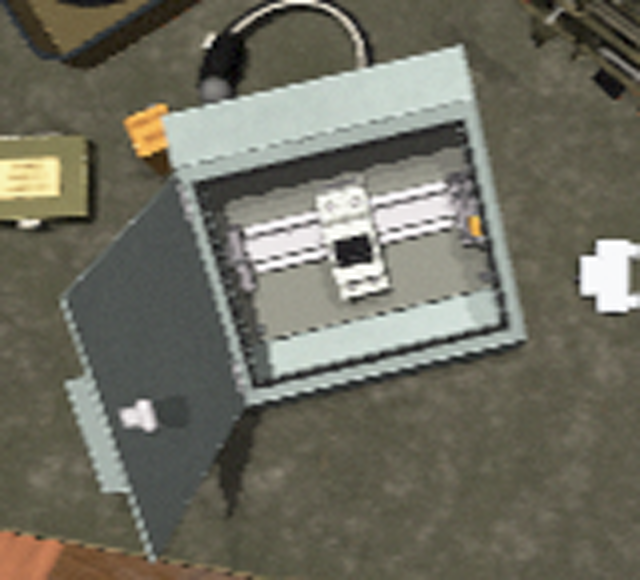

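View pics/z2.png

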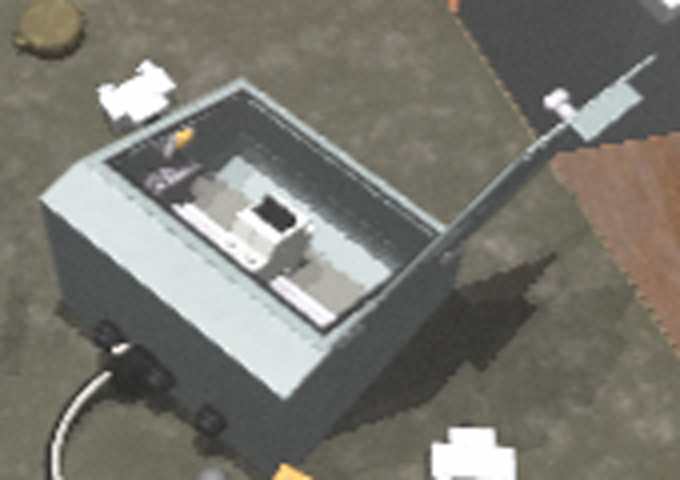

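Both crops show the box corners, the breaker with its lever at z1 (352,250) and z2 (275,210), and the door's free corners at z1 (62,300) and (152,560). I'll triangulate from these points.

```bash
cat > h.py <<'E'
import numpy as np,cv2
from scipy.optimize import least_squares
from scipy.spatial.transform import Rotation as Ro
from rig import robot
np.set_printoptions(precision=4,suppress=True)
C={n:robot.calibration(n) for n in("top","side")}
def proj(n,X):
    c=C[n];p=c["R"]@X+c["t"];return np.array([c["fx"]*p[0]/p[2]+c["cx"],c["fy"]*p[1]/p[2]+c["cy"]])
def ray(n,u,z):
    c=C[n];R=c["R"];o=-R.T@c["t"];d=R.T@np.array([(u[0]-c["cx"])/c["fx"],(u[1]-c["cy"])/c["fy"],1]);return o+d*(z-o[2])/d[2]
FR=np.array([[.883,0,-.469],[0,1,0],[.469,0,.883]])  # face axes (cols) in box
FC=np.array([-.025,0,.130])
def box(p):
    return Ro.from_euler('z',p[2]).as_matrix(),np.array([p[0],p[1],0])
def w(p,X): R,t=box(p);return R@X+t
def face(X): return FC+FR@np.array(X)
def door(a,X): # X: distance from hinge d, up slope u, out n (of door)
    d,u,n=X;return face([u,.108-d*np.cos(a)-n*np.sin(a)*-0*1 - n*0, .0045+d*np.sin(a)])
E
cat > m.py <<'E'
from h import *
z1=lambda x,y:np.array([195+x/4,120+y/4]);z2=lambda x,y:np.array([255+x/4,175+y/4])
obs=[("top",z1(462,46),(.105,-.11,.175)),("top",z1(165,115),(.105,.11,.175)),("top",z1(525,340),(-.107,-.11,.085)),("top",z1(247,403),(-.107,.11,.085)),("top",z1(470,97),(.06,-.11,.175)),
("side",z2(242,80),(-.107,-.11,.085)),("side",z2(287,397),(.105,.11,.175)),("side",z2(42,198),(.105,-.11,.175)),("side",z2(100,160),(.06,-.11,.175))]
f=lambda p:np.concatenate([proj(n,w(p,np.array(X)))-u for n,u,X in obs])
r=least_squares(f,[.5,.1,.2],loss='soft_l1');p=r.x;print("box",p,f(p).reshape(-1,2).round(1).tolist())
L=[("top",z1(352,250)),("side",z2(275,210))]
g=lambda q:np.concatenate([proj(n,w(p,face([q[1],q[0],-.005])))-u for n,u in L])
r=least_squares(g,[0,0]);print("breaker y,x",r.x,g(r.x))
D=[("top",z1(62,300),(.216,.093,0)),("top",z1(152,560),(.216,-.093,0))]
for n,u,X in D:
    r=least_squares(lambda a:proj(n,w(p,door(a[0],X)))-u,[1.7]);print("door",r.x,r.fun)
im=cv2.imread("pics/top0.png");hsv=cv2.cvtColor(im,cv2.COLOR_BGR2HSV)
m=cv2.inRange(hsv,(5,120,120),(20,255,255));m[:, :370]=0;m[:200]=0;m[265:]=0;m[:,455:]=0
c=max(cv2.findContours(m,0,2)[0],key=cv2.contourArea);rr=cv2.minAreaRect(c);b=cv2.boxPoints(rr)
P=np.array([ray("top",u,.02) for u in b]);print("tray",P.mean(0),np.linalg.norm(P-np.roll(P,1,0),axis=1),P)
E
python3 m.py
```

```text
box [0.6103 0.1739 0.2256] [[-0.8, -0.7], [-1.5, 0.0], [0.2, 0.1], [-0.6, 1.4], [1.0, 1.6], [0.2, -1.1], [-0.1, 0.7], [-0.7, 0.3], [-3.7, -1.0]]
breaker y,x [0.0011 0.0095] [-0.2072 -0.2316  0.1565 -0.4537]
door [1.818] [0.249  1.6326]
door [1.8262] [0.3473 3.2512]
tray [ 0.4437 -0.2419  0.02  ] [0.1308 0.1749 0.1309 0.1732] [[ 0.5032 -0.1518  0.02  ]
 [ 0.5148 -0.3263  0.02  ]
 [ 0.3841 -0.3312  0.02  ]
 [ 0.3726 -0.1583  0.02  ]]
```

```bash
cat >> h.py <<'E'
P=np.array([.6103,.1739,.2256])
def Rface(): # tool rotation for grasp: z into face, x up slope, y=-box y
    B=box(P)[0]@FR;return np.c_[B[:,0],-B[:,1],-B[:,2]]
def Rdown(yaw): c,s=np.cos(yaw),np.sin(yaw);return np.array([[c,s,0],[s,-c,0],[0,0,-1]])
def go(Xt,Rt,o=None):
    o=o or robot.get_obs();R=Ro.from_quat(o["tool_rot"]);d=Xt-o["position"]
    rv=(R.inv()*Ro.from_matrix(Rt)).as_rotvec(degrees=True)
    print("t",o["time"],"pos",o["position"],"F",o["ft_force"],"w",o["grip_width"])
    print("target",Xt,"shift now-axes/4cm",R.inv().apply(d)/.04,"target-axes",Rt.T@d/.04,"rot/4deg",rv/4)
E
python3 -c "
from h import *
go(w(P,face([0,.001,.09])),Rface())
go(w(P,face([0,.001,-.036])),Rface())
R=Ro.from_quat(robot.get_obs()['tool_rot']).as_matrix();print(R)
"
```

```text
t 0.15 pos [ 0.2632 -0.5663  0.2328] F [ 0.6717  0.4338 -0.2254] w 0.08702112731202125
target [0.5446 0.1598 0.2095] shift now-axes/4cm [ 14.0267 -13.5008   0.6096] target-axes [  9.3669 -16.12     5.6352] rot/4deg [-0.7548  6.9659  2.9303]
t 0.15 pos [ 0.2632 -0.5663  0.2328] F [ 0.6717  0.4338 -0.2254] w 0.08702112731202125
target [0.6022 0.1731 0.0982] shift now-axes/4cm [ 15.4709 -13.1895   3.391 ] target-axes [  9.3669 -16.12     8.7841] rot/4deg [-0.7548  6.9659  2.9303]
[[ 0.907   0.4212 -0.0004]
 [ 0.4212 -0.907   0.0016]
 [ 0.0003 -0.0016 -1.    ]]
```

Emit:
{"method": "jog_arm", "body": {
  "motion": [0.8,-0.8,-0.2,0,0,0,-1,0.8,-0.8,-0.2,0,0,0,-1,0.8,-0.8,-0.2,0,0,0,-1,0.8,-0.8,-0.2,0,0,0,-1,0.8,-0.8,-0.2,0,0,0,-1,0.8,-0.8,-0.2,0,0,0,-1,0.8,-0.8,-0.2,0,0,0,-1,0.8,-0.8,-0.2,0,0,0,-1,0.8,-0.8,-0.2,0,0,0,-1,0.8,-0.8,-0.2,0,0,0,-1,0.8,-0.8,-0.2,0,0,0,-1,0.8,-0.8,-0.2,0,0,0,-1],
  "grip_force": 30
}}

```text
time: 1.65
position: [0.45, -0.0553, 0.3297]
tool_rot: [0.976, 0.216, -0.0, -0.0]
ft_force: [1.4, -0.5, 0.3]
grip_width: 0.0868
grip_force: 0.0
```

Emit:
{"method": "jog_arm", "body": {
  "motion": [0,0,0,-0.1,0.87,0.37,-1,0,0,0,-0.1,0.87,0.37,-1,0,0,0,-0.1,0.87,0.37,-1,0,0,0,-0.1,0.87,0.37,-1,0,0,0,-0.1,0.87,0.37,-1,0,0,0,-0.1,0.87,0.37,-1,0,0,0,-0.1,0.87,0.37,-1,0,0,0,-0.1,0.87,0.37,-1,0,0,0,0,0,0,-1]
}}

```text
time: 2.78
position: [0.4486, -0.0565, 0.3289]
tool_rot: [0.965, 0.108, 0.24, -0.025]
ft_force: [-0.7, 0.7, -1.4]
grip_width: 0.087
grip_force: 0.0
```

```bash
python3 -c "
from h import *
go(w(P,face([0,.001,.09])),Rface())
print(robot.get_obs()['q'])
"
```

```text
t 2.775 pos [ 0.4486 -0.0565  0.3289] F [-0.7323  0.7044 -1.4454] w 0.08701882386926231
target [0.5446 0.1598 0.2095] shift now-axes/4cm [ 1.7319 -4.7558  4.2779] target-axes [ 1.7327 -4.7345  4.3003] rot/4deg [ 0.0603  0.0259 -0.0267]
[-0.6151  0.0052  2.0152  0.4827  0.8396  0.4579]
```

Emit:
{"method": "jog_arm", "body": {
  "motion": [0.29,-0.79,0.4,0,0,0,-1,0.29,-0.79,0.4,0,0,0,-1,0.29,-0.79,0.4,0,0,0,-1,0.29,-0.79,0.4,0,0,0,-1,0.29,-0.79,0.4,0,0,0,-1,0.29,-0.79,0.4,0,0,0,-1,0,0,0.9,0,0,0,-1,0,0,0.9,0,0,0,-1,0,0,0,0,0,0,-1,0,0,0,0,0,0,-1]
}}

```text
time: 4.03
position: [0.5449, 0.1588, 0.2136]
tool_rot: [0.964, 0.109, 0.241, -0.025]
ft_force: [-1.0, -0.3, 0.5]
grip_width: 0.0872
grip_force: 0.0
```

```bash
python3 -c "
from h import *
go(w(P,face([0,.001,.09])),Rface())
o=robot.get_obs();im=robot.camera('wrist');cv2.imwrite('pics/w1.png',im)
np.savez('w1.npz',p=o['position'],q=o['tool_rot'])
c=robot.calibration('wrist');Tc=c['T_tool_cam'];R=Ro.from_quat(o['tool_rot']).as_matrix()
def pw(X):
    v=Tc[:3,:3].T@(R.T@(X-o['position'])-Tc[:3,3]);return [c['fx']*v[0]/v[2]+c['cx'],c['fy']*v[1]/v[2]+c['cy']]
for X in ([0,.001,-.005],[.042,.019,-.035],[-.042,.019,-.035],[.042,-.017,-.035],[-.042,-.017,-.035],[.078,.094,0],[-.078,.094,0],[.078,-.094,0],[-.078,-.094,0]): print(X,np.round(pw(w(P,face(X))),1))
"
```

```text
t 4.025 pos [0.5449 0.1588 0.2136] F [-1.0098 -0.2743  0.4693] w 0.0872412092661889
target [0.5446 0.1598 0.2095] shift now-axes/4cm [-0.0512 -0.0278  0.0901] target-axes [-0.0512 -0.0274  0.0902] rot/4deg [ 0.0707 -0.0029  0.0003]
[0, 0.001, -0.005] [317.3 218.8]
[0.042, 0.019, -0.035] [295.7 159.3]
[-0.042, 0.019, -0.035] [297.7 252. ]
[0.042, -0.017, -0.035] [339.  159.3]
[-0.042, -0.017, -0.035] [337.4 251.9]
[0.078, 0.094, 0] [183.8 115.6]
[-0.078, 0.094, 0] [206.5 308.9]
[0.078, -0.094, 0] [452.4 115.7]
[-0.078, -0.094, 0] [430.5 308.4]
```

View pics/w1.png

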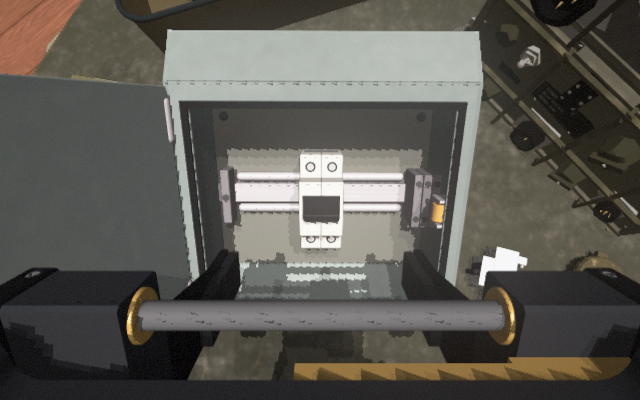

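The wrist view shows the breaker top spanning columns 300–343 and rows 150–248, with its centre near (321,202). I predicted (317.5,207). The box rim is shifted the same way, so I'll move the box estimate about 6 mm further back and 3.5 mm right.

```bash
sed -i 's/^P=.*/P=np.array([.6169,.1718,.2256])/' h.py; python3 -c "
from h import *
go(w(P,face([0,.001,-.036])),Rface())"
```

```text
t 4.075 pos [0.545  0.1587 0.2142] F [-0.0777  0.5406  0.5362] w 0.08740729388140275
target [0.6088 0.171  0.0982] shift now-axes/4cm [0.0665 0.0397 3.3226] target-axes [0.0714 0.0571 3.3216] rot/4deg [ 0.0749 -0.0212 -0.0021]
```

Emit:
{"method": "jog_arm", "body": {
  "motion": [0.08,0.06,0.5,0.07,0,0,-1,0,0,0.5,0,0,0,-1,0,0,0.5,0,0,0,-1,0,0,0.5,0,0,0,-1,0,0,0.5,0,0,0,-1,0,0,0.5,0,0,0,-1,0,0,0.3,0,0,0,-1,0,0,0,0,0,0,-1,0,0,0,0,0,0,-1]
}}

```text
time: 5.2
position: [0.6088, 0.1706, 0.0994]
tool_rot: [0.964, 0.109, 0.241, -0.027]
ft_force: [-0.4, -0.5, -0.3]
grip_width: 0.0872
grip_force: 0.0
```

```bash
python3 -c "
from h import *
go(w(P,face([0,.001,-.036])),Rface())
cv2.imwrite('pics/w2.png',robot.camera('wrist'))"
```

```text
t 5.2 pos [0.6088 0.1706 0.0994] F [-0.3708 -0.4977 -0.2636] w 0.08719089021025317
target [0.6088 0.171  0.0982] shift now-axes/4cm [-0.0121 -0.0083  0.0271] target-axes [-0.012  -0.0083  0.0271] rot/4deg [ 0.0043 -0.0261 -0.0055]
```

View pics/w2.png

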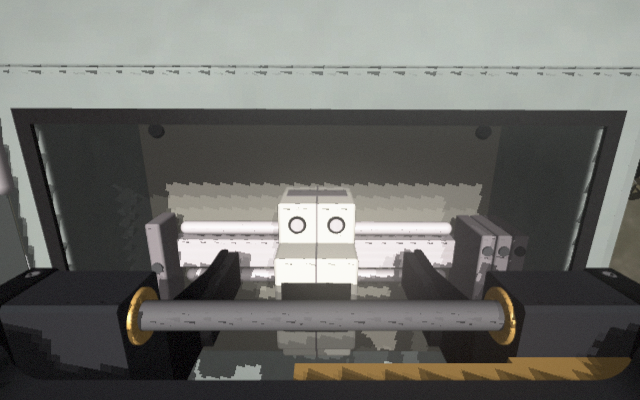

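The fingers straddle the breaker, whose centre column is about 317 against 320 for the fingers, so I'll grip and pull.

Emit:
{"method": "jog_arm", "body": {
  "motion": [0,-0.03,0,0,0,0,1,0,0,0,0,0,0,1,0,0,0,0,0,0,1,0,0,0,0,0,0,1,0,0,0,0,0,0,1,0,0,0,0,0,0,1,0,0,0,0,0,0,1,0,0,0,0,0,0,1],
  "grip_force": 45
}}

```text
time: 6.25
position: [0.6079, 0.1723, 0.0979]
tool_rot: [0.964, 0.109, 0.24, -0.027]
ft_force: [-1.8, 2.3, 1.3]
grip_width: 0.0354
grip_force: 45.0
```

Emit:
{"method": "jog_arm", "body": {
  "motion": [0,0,-0.1,0,0,0,1,0,0,-0.1,0,0,0,1,0,0,-0.1,0,0,0,1,0,0,-0.15,0,0,0,1,0,0,-0.2,0,0,0,1,0,0,-0.3,0,0,0,1,0,0,-0.4,0,0,0,1,0,0,-0.4,0,0,0,1,0,0,-0.4,0,0,0,1,0,0,-0.4,0,0,0,1,0,0,-0.4,0,0,0,1,0,0,-0.4,0,0,0,1]
}}

```text
time: 7.75
position: [0.5464, 0.1577, 0.2173]
tool_rot: [0.964, 0.109, 0.24, -0.027]
ft_force: [-0.1, 0.7, -2.5]
grip_width: 0.0354
grip_force: 45.0
```

```bash
python3 -c "
from h import *
go(np.array([.4437,-.2419,.2]),Rdown(.05))
print(robot.get_obs()['q'],robot.get_obs()['grip_force'])
cv2.imwrite('pics/w3.png',robot.camera('wrist'))"
```

```text
t 7.75 pos [0.5464 0.1577 0.2173] F [-0.0604  0.7145 -2.5101] w 0.03538114613668599
target [ 0.4437 -0.2419  0.2   ] shift now-axes/4cm [-4.382   9.164  -1.8383] target-axes [-3.0629  9.8485  0.4323] rot/4deg [-0.6129 -6.9756  2.4589]
[0.0382 0.3542 1.9565 0.25   0.3602 1.1707] 44.99182401224971
```

View pics/w3.png

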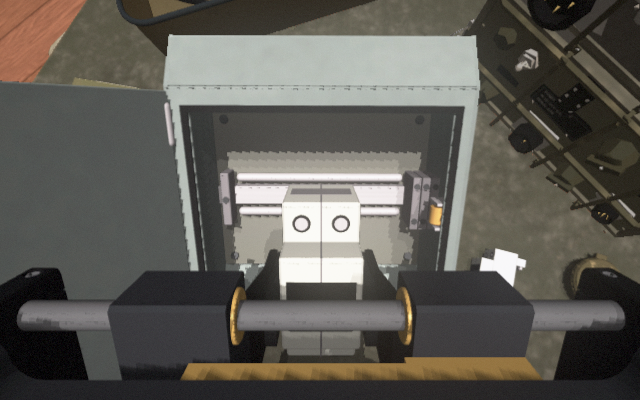

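The breaker is off the rail and held. Next I'll carry it to the tray.

Emit:
{"method": "jog_arm", "body": {
  "motion": [0,0,-0.9,0,0,0,1,0,0.4,-0.9,0,0,0,1,-0.4,0.9,0,0,0,0,1,-0.4,0.9,0,0,0,0,1,-0.5,0.9,0,0,0,0,1,-0.5,0.9,0,0,0,0,1,-0.5,0.9,0,0,0,0,1,-0.5,0.9,0,0,0,0,1,-0.5,0.9,0,0,0,0,1,-0.5,0.9,0,0,0,0,1,-0.5,0.9,0,0,0,0,1,0,0.6,0,0,0,0,1]
}}

```text
time: 9.3
position: [0.4464, -0.2412, 0.1986]
tool_rot: [0.965, 0.108, 0.24, -0.026]
ft_force: [0.8, -0.0, -1.5]
grip_width: 0.0352
grip_force: 45.0
```

Emit:
{"method": "jog_arm", "body": {
  "motion": [0,0,0,-0.08,-0.87,0.31,1,0,0,0,-0.08,-0.87,0.31,1,0,0,0,-0.08,-0.87,0.31,1,0,0,0,-0.08,-0.87,0.31,1,0,0,0,-0.08,-0.87,0.31,1,0,0,0,-0.08,-0.87,0.31,1,0,0,0,-0.08,-0.87,0.31,1,0,0,0,-0.08,-0.87,0.31,1,0,0,0,0,0,0,1]
}}

```text
time: 10.42
position: [0.4484, -0.2387, 0.1993]
tool_rot: [1.0, 0.025, 0.002, 0.001]
ft_force: [0.1, 1.0, -2.7]
grip_width: 0.0357
grip_force: 45.0
```

```bash
python3 -c "
from h import *
go(np.array([.4437,-.2419,.06]),Rdown(.05))
o=robot.get_obs();im=robot.camera('wrist')
hsv=cv2.cvtColor(im,cv2.COLOR_BGR2HSV);m=cv2.inRange(hsv,(5,120,110),(20,255,255));m[300:]=0
c=max(cv2.findContours(m,0,2)[0],key=cv2.contourArea);print('orange bbox',cv2.boundingRect(c))
cv2.imwrite('pics/w4.png',im)"
```

```text
t 10.425 pos [ 0.4484 -0.2387  0.1993] F [ 0.0673  0.9736 -2.7106] w 0.035669248534612896
target [ 0.4437 -0.2419  0.06  ] shift now-axes/4cm [-0.1317  0.0655  3.4834] target-axes [-0.1215  0.0742  3.4836] rot/4deg [ 0.0361 -0.0422 -0.0037]
orange bbox (235, 130, 178, 126)
```

View pics/w4.png

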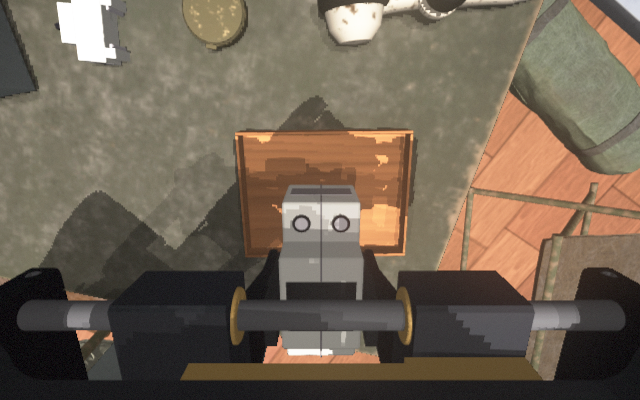

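The breaker hangs over the tray, which spans columns 235–413 and rows 130–256. That gives a tray centre x of about 0.443, as measured. Now I'll lower it.

Emit:
{"method": "jog_arm", "body": {
  "motion": [-0.13,0.07,0.5,0.04,-0.04,0,1,0,0,0.7,0,0,0,1,0,0,0.7,0,0,0,1,0,0,0.6,0,0,0,1,0,0,0.5,0,0,0,1,0,0,0.3,0,0,0,1,0,0,0.15,0,0,0,1,0,0,0,0,0,0,1]
}}

```text
time: 11.48
position: [0.442, -0.2415, 0.0612]
tool_rot: [1.0, 0.024, -0.001, -0.001]
ft_force: [0.6, 0.1, -2.4]
grip_width: 0.0361
grip_force: 45.0
```

Emit:
{"method": "jog_arm", "body": {
  "motion": [0,0,0.08,0,0,0,1,0,0,0.05,0,0,0,1,0,0,0.05,0,0,0,1,0,0,0,0,0,0,1]
}}

```text
time: 11.98
position: [0.4419, -0.2413, 0.0539]
tool_rot: [1.0, 0.024, -0.001, -0.001]
ft_force: [-0.6, 0.1, -2.9]
grip_width: 0.0354
grip_force: 45.0
```

Emit:
{"method": "jog_arm", "body": {
  "motion": [0,0,0.05,0,0,0,1,0,0,0.04,0,0,0,1,0,0,0,0,0,0,1]
}}

```text
time: 12.35
position: [0.4419, -0.2413, 0.0502]
tool_rot: [1.0, 0.024, -0.001, -0.001]
ft_force: [-0.0, 0.5, -3.1]
grip_width: 0.0355
grip_force: 45.0
```

Emit:
{"method": "jog_arm", "body": {
  "motion": [0,0,0.04,0,0,0,1,0,0,0,0,0,0,1]
}}

```text
time: 12.6
position: [0.4419, -0.2413, 0.0487]
tool_rot: [1.0, 0.024, -0.001, -0.001]
ft_force: [-0.7, 0.3, -2.4]
grip_width: 0.0356
grip_force: 45.0
```

Emit:
{"method": "jog_arm", "body": {
  "motion": [0,0,0.03,0,0,0,1,0,0,0,0,0,0,1]
}}

```text
time: 12.85
position: [0.4419, -0.2413, 0.0475]
tool_rot: [1.0, 0.024, -0.001, -0.001]
ft_force: [0.3, -0.1, -2.3]
grip_width: 0.0357
grip_force: 45.0
```

Emit:
{"method": "jog_arm", "body": {
  "motion": [0,0,0.03,0,0,0,1,0,0,0,0,0,0,1]
}}

```text
time: 13.1
position: [0.4419, -0.2413, 0.0463]
tool_rot: [1.0, 0.024, -0.001, -0.001]
ft_force: [-1.0, 0.1, -1.8]
grip_width: 0.0354
grip_force: 45.0
```

Emit:
{"method": "jog_arm", "body": {
  "motion": [0,0,0.03,0,0,0,1,0,0,0,0,0,0,1]
}}

```text
time: 13.35
position: [0.4419, -0.2413, 0.0462]
tool_rot: [1.0, 0.024, -0.001, -0.001]
ft_force: [-2.1, 0.8, 6.6]
grip_width: 0.0356
grip_force: 45.0
```

Emit:
{"method": "jog_arm", "body": {
  "motion": [0,0,0.03,0,0,0,1,0,0,0,0,0,0,1]
}}

```text
time: 13.6
position: [0.4419, -0.2413, 0.0461]
tool_rot: [1.0, 0.024, -0.001, -0.0]
ft_force: [-2.2, 1.9, 16.9]
grip_width: 0.0358
grip_force: 45.0
```

It's touching the floor, so I'll ease off, open and rise.

Emit:
{"method": "jog_arm", "body": {
  "motion": [0,0,-0.04,0,0,0,1,0,0,0,0,0,0,0.2,0,0,0,0,0,0,-1,0,0,0,0,0,0,-1,0,0,0,0,0,0,-1,0,0,0,0,0,0,-1,0,0,-0.3,0,0,0,-1,0,0,-0.7,0,0,0,-1,0,0,-1,0,0,0,-1,0,0,-1,0,0,0,-1,0,0,-1,0,0,0,1,0,0,0,0,0,0,1]
}}

```text
time: 15.1
position: [0.4439, -0.243, 0.2094]
tool_rot: [1.0, 0.024, 0.002, 0.002]
ft_force: [0.3, -0.5, 0.3]
grip_width: 0.0745
grip_force: 0.0
```

```bash
python3 -c "
from h import *
print(robot.get_obs()['position'])
cv2.imwrite('pics/w5.png',robot.camera('wrist'));cv2.imwrite('pics/top5.png',robot.camera('top'))
R,t=box(P)
for a in (1.82,1.2,.8,.4,0):
  print(a,w(P,door(a,(.185,0,0))),w(P,door(a,(.216,.093,0))),w(P,door(a,(.216,-.093,0))), 'normal',R@FR@[0,-np.sin(a)*-1,np.cos(a)])"
```

```text
[ 0.4439 -0.243   0.2094]
1.82 [0.4742 0.2967 0.2923] [0.5388 0.3193 0.3624] [0.3787 0.2826 0.2752] normal [-0.104   0.9704 -0.2178]
1.2 [0.5025 0.1876 0.2862] [0.5718 0.192  0.3554] [0.4118 0.1552 0.2681] normal [-0.3741  0.8704  0.32  ]
0.8 [0.5345 0.1315 0.2512] [0.6092 0.1264 0.3144] [0.4491 0.0897 0.2272] normal [-0.4789  0.6261  0.6152]
0.4 [0.5715 0.0974 0.1976] [0.6524 0.0866 0.2519] [0.4923 0.0499 0.1646] normal [-0.5081  0.2829  0.8133]
0 [0.6077 0.0907 0.134 ] [0.6947 0.0788 0.1776] [0.5346 0.0421 0.0904] normal [-0.4571 -0.1049  0.883 ]
```

View pics/w5.png

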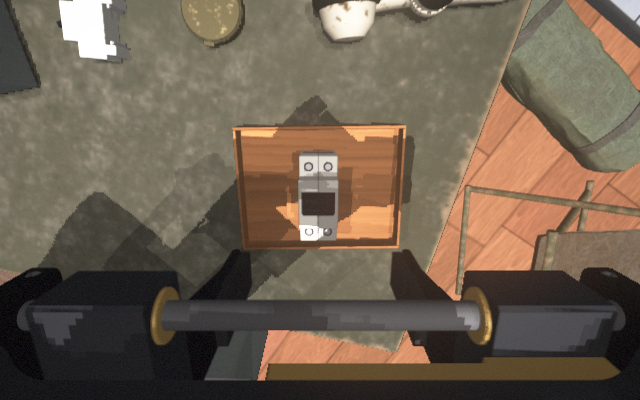

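The breaker stands upright in the tray, columns 300–338 and rows 153–241, well inside the walls. For the door, I'll close the fingers, go over it to its left, and push along its arc with the tool y along the slope.

```bash
cat >> h.py <<'E'
def dp(a,b,d=.165,off=0.):
    F=box(P)[0]@FR;n=lambda t:F@[0,np.sin(t),np.cos(t)]
    T=w(P,door(a,(d,0,0)))+(.002+off)*n(a)+.011*n(b)
    y=F[:,0];z=-n(b);return T,np.c_[np.cross(y,z),y,z]
E
python3 -c "
from h import *
T,R=dp(1.82,.95,.165,.06);print(T);
go(np.array([.44,.45,.45]),R);print(robot.get_obs()['q'])
print(R)"
```

```text
[0.4727 0.3621 0.2673]
t 15.2 pos [ 0.442  -0.2413  0.2061] F [ 0.0275 -0.0994 -0.3535] w 0.06696604960892863
target [0.44 0.45 0.45] shift now-axes/4cm [  0.7761 -17.2718  -6.082 ] target-axes [  6.879    6.2311 -15.8017] rot/4deg [-15.6587  -3.9182 -19.3075]
[-0.722   0.4044  1.7619 -0.0001  0.9767  0.8007]
[[ 0.2418  0.8606  0.4479]
 [ 0.6521  0.1975 -0.7318]
 [-0.7182  0.469  -0.5136]]
```

Emit:
{"method": "jog_arm", "body": {
  "motion": [0,0,-1,0,0,0,1,0,0,-1,0,0,0,1,0,0,-1,0,0,0,1,0,0,-1,0,0,0,1,0,0,-1,0,0,0,1,0,0,-1,0,0,0,1,0.2,-1,0,0,0,0,1,0.2,-1,0,0,0,0,1,0.2,-1,0,0,0,0,1,0.2,-1,0,0,0,0,1,0,-1,0,0,0,0,1,0,-1,0,0,0,0,1]
}}

```text
time: 16.7
position: [0.4624, 0.0007, 0.4438]
tool_rot: [1.0, 0.024, -0.003, -0.001]
ft_force: [-1.2, 0.6, -0.1]
grip_width: 0.0002
grip_force: 0.0
```

Emit:
{"method": "jog_arm", "body": {
  "motion": [0,-1,0,0,0,0,1,0,-1,0,0,0,0,1,0,-1,0,0,0,0,1,0,-1,0,0,0,0,1,0,-1,0,0,0,0,1,0,-1,0,0,0,0,1,0,-1,0,0,0,0,1,0,-1,0,0,0,0,1,0,-1,0,0,0,0,1,0,-1,0,0,0,0,1,0,-1,0,0,0,0,1,0,0,0,0,0,0,1]
}}

```text
time: 18.2
position: [0.4409, 0.4408, 0.4433]
tool_rot: [1.0, 0.026, -0.003, 0.001]
ft_force: [0.2, -0.7, -0.6]
grip_width: 0.0003
grip_force: 0.0
```

```bash
python3 -c "
from h import *
T,R=dp(1.82,.95,.165,.06);
go(np.array([.44,.45,.45]),R);print(robot.get_obs()['q'])"
```

```text
t 18.2 pos [0.4409 0.4408 0.4433] F [ 0.2407 -0.6857 -0.5636] w 0.00034116250973844665
target [0.44 0.45 0.45] shift now-axes/4cm [-0.0124 -0.2311 -0.1687] target-axes [ 0.0235  0.1046 -0.2655] rot/4deg [-15.6728  -3.8697 -19.222 ]
[0.605  0.3757 1.1177 0.0026 1.654  2.1245]
```

Emit:
{"method": "jog_arm", "body": {
  "motion": [0,0,0,-0.65,-0.16,-0.8,1,0,0,0,-0.65,-0.16,-0.8,1,0,0,0,-0.65,-0.16,-0.8,1,0,0,0,-0.65,-0.16,-0.8,1,0,0,0,-0.65,-0.16,-0.8,1,0,0,0,-0.65,-0.16,-0.8,1,0,0,0,-0.65,-0.16,-0.8,1,0,0,0,-0.65,-0.16,-0.8,1,0,0,0,-0.65,-0.16,-0.8,1,0,0,0,-0.65,-0.16,-0.8,1,0,0,0,-0.65,-0.16,-0.8,1,0,0,0,-0.65,-0.16,-0.8,1]
}}

```text
time: 19.7
position: [0.4422, 0.4375, 0.4452]
tool_rot: [0.897, 0.347, -0.061, 0.266]
ft_force: [-0.5, -0.1, 0.4]
grip_width: 0.0001
grip_force: 0.0
```

Emit:
{"method": "jog_arm", "body": {
  "motion": [0,0,0,-0.65,-0.16,-0.8,1,0,0,0,-0.65,-0.16,-0.8,1,0,0,0,-0.65,-0.16,-0.8,1,0,0,0,-0.65,-0.16,-0.8,1,0,0,0,-0.65,-0.16,-0.8,1,0,0,0,-0.65,-0.16,-0.8,1,0,0,0,-0.65,-0.16,-0.8,1,0,0,0,-0.65,-0.16,-0.8,1,0,0,0,-0.65,-0.16,-0.8,1,0,0,0,-0.65,-0.16,-0.8,1,0,0,0,-0.65,-0.16,-0.8,1,0,0,0,-0.65,-0.16,-0.8,1]
}}

```text
time: 21.2
position: [0.4423, 0.4376, 0.4453]
tool_rot: [0.626, 0.604, -0.108, 0.48]
ft_force: [0.3, -0.6, -0.2]
grip_width: 0.0009
grip_force: 0.0
```

```bash
python3 -c "
from h import *
T,R=dp(1.82,.95,.165,.06);
go(T,R);print(robot.get_obs()['q'])"
```

```text
t 21.2 pos [0.4423 0.4376 0.4453] F [ 0.3128 -0.6107 -0.2164] w 0.000876305206323568
target [0.4727 0.3621 0.2673] shift now-axes/4cm [ 2.1411 -1.8004  4.0134] target-axes [ 2.1488 -1.8033  4.0074] rot/4deg [-0.0469  0.0007 -0.0667]
[ 0.9722  0.6141  1.0704 -0.9551  1.8688  0.9104]
```

Emit:
{"method": "jog_arm", "body": {
  "motion": [0.43,-0.36,0.8,0,0,0,1,0.43,-0.36,0.8,0,0,0,1,0.43,-0.36,0.8,0,0,0,1,0.43,-0.36,0.8,0,0,0,1,0.43,-0.36,0.8,0,0,0,1,0,0,0,0,0,0,1]
}}

```text
time: 21.95
position: [0.4719, 0.3616, 0.2651]
tool_rot: [0.626, 0.604, -0.111, 0.48]
ft_force: [0.5, -0.8, 0.5]
grip_width: 0.0003
grip_force: 0.0
```

```bash
cat > d.py <<'E'
from h import *
o=robot.get_obs();print(o['time'],o['position'],o['q'])
# arc rows in tool axes: angle a, tool tilt b
A=[1.82,1.7,1.55,1.4,1.25,1.1,.95,.8,.65,.5,.35,.2,.1];X,R=o['position'],Ro.from_quat(o['tool_rot']).as_matrix()
for a in A:
    b=min(.95,.15+.8*a/1.2);T,Rt=dp(a,b)
    print(a,(R.T@(T-X)/.04).round(2),(Ro.from_matrix(R.T@Rt).as_rotvec(degrees=True)/4).round(2));X,R=T,Rt
E
python3 d.py
```

```text
21.95 [0.4719 0.3616 0.2651] [ 0.8703  0.7175  1.3978 -0.9458  1.5422  1.2031]
1.82 [-1.17  0.06  0.94] [-0.11  0.04 -0.03]
1.7 [-0.36  0.    0.34] [-0.  0.  0.]
1.55 [-0.39 -0.    0.48] [-0.  0.  0.]
1.4 [-0.32 -0.    0.53] [-0.  0.  0.]
1.25 [-0.23 -0.    0.57] [-0.  0.  0.]
1.1 [-0.16  0.    0.6 ] [-0.    0.95  0.  ]
0.95 [-0.12 -0.    0.61] [-0.    1.43 -0.  ]
0.8 [-0.09  0.    0.62] [-0.    1.43  0.  ]
0.65 [-0.06  0.    0.62] [-0.    1.43 -0.  ]
0.5 [-0.03 -0.    0.62] [-0.    1.43 -0.  ]
0.35 [0.   0.   0.62] [-0.    1.43  0.  ]
0.2 [ 0.03 -0.    0.62] [0.   1.43 0.  ]
0.1 [0.03 0.   0.41] [0.   0.96 0.  ]
```

Emit:
{"method": "jog_arm", "body": {
  "motion": [-0.4,0.02,0.3,-0.1,0,0,1,-0.4,0.02,0.3,0,0,0,1,-0.37,0.02,0.34,0,0,0,1,-0.18,0,0.17,0,0,0,1,-0.18,0,0.17,0,0,0,1,-0.2,0,0.24,0,0,0,1,-0.2,0,0.24,0,0,0,1,-0.16,0,0.26,0,0,0,1,-0.16,0,0.26,0,0,0,1]
}}

```text
time: 23.08
position: [0.4937, 0.2389, 0.2861]
tool_rot: [0.626, 0.604, -0.104, 0.481]
ft_force: [0.6, 1.8, -0.2]
grip_width: 0.0002
grip_force: 1.0
```

```bash
python3 -c "
from h import *
o=robot.get_obs();print(o['q']);go(*dp(1.4,.95))
a=robot.camera('top')[110:265,185:355];b=robot.camera('side')[130:290,255:425]
h=lambda i:cv2.resize(i,(390,360))
cv2.imwrite('pics/d1.png',np.hstack([h(a),h(b)]))"
```

```text
[ 0.7061  0.5847  1.6316 -1.0473  1.363   1.2216]
t 23.075 pos [0.4937 0.2389 0.2861] F [ 0.6207  1.8264 -0.248 ] w 0.00020614766571479395
target [0.4927 0.2365 0.2835] shift now-axes/4cm [ 0.0023 -0.0624  0.0666] target-axes [ 0.003  -0.0621  0.0667] rot/4deg [ 0.0425 -0.0525 -0.1247]
```

View pics/d1.png

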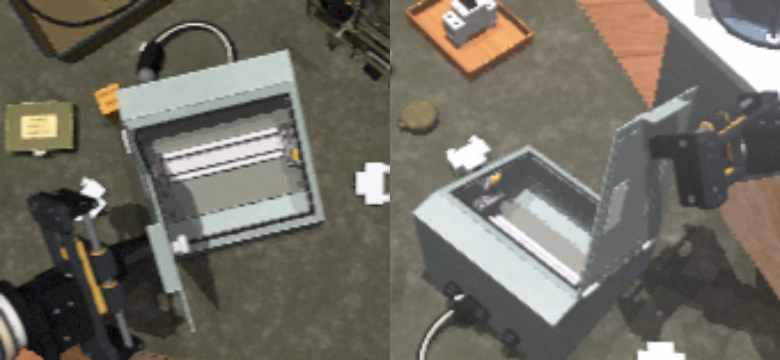

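The side view shows the fingertips on the door's outer face and the door nearly upright. I'll keep following the arc.

Emit:
{"method": "jog_arm", "body": {
  "motion": [-0.12,0,0.32,0,0,0,1,-0.12,0,0.29,0,0,0,1,-0.08,0,0.3,0,0.48,0,1,-0.08,0,0.3,0,0.48,0,1,-0.06,0,0.31,0,0.71,0,1,-0.06,0,0.31,0,0.71,0,1,-0.04,0,0.31,0,0.71,0,1,-0.04,0,0.31,0,0.71,0,1,-0.03,0,0.31,0,0.71,0,1,-0.03,0,0.31,0,0.71,0,1]
}}

```text
time: 24.42
position: [0.5459, 0.1409, 0.2315]
tool_rot: [0.635, 0.682, 0.011, 0.364]
ft_force: [-0.3, 0.8, 0.2]
grip_width: 0.0003
grip_force: 0.5
```

```bash
python3 -c "
from h import *
o=robot.get_obs();print(o['q']);b=.15+.8*.65/1.2;go(*dp(.65,b))
X,R=dp(.65,b)
for a in (.5,.35,.2,.1): 
  T,Rt=dp(a,.15+.8*a/1.2);print(a,(R.T@(T-X)/.04).round(2));X,R=T,Rt
"
```

```text
[ 0.3701  0.4624  1.8684 -1.0859  0.7474  1.1105]
t 24.425 pos [0.5459 0.1409 0.2315] F [-0.3357  0.8018  0.2498] w 0.00025220621153677767
target [0.5435 0.1385 0.2317] shift now-axes/4cm [-0.0599 -0.0604 -0.0057] target-axes [-0.0595 -0.0608 -0.0053] rot/4deg [ 0.08   -0.0157 -0.1005]
0.5 [-0.03 -0.    0.62]
0.35 [0.   0.   0.62]
0.2 [ 0.03 -0.    0.62]
0.1 [0.03 0.   0.41]
```

Emit:
{"method": "jog_arm", "body": {
  "motion": [-0.07,0,0.31,0,0.71,0,1,-0.07,0,0.31,0,0.71,0,1,-0.06,0,0.31,0,0.71,0,1,-0.06,0,0.31,0,0.71,0,1,-0.04,0,0.32,0,0.71,0,1,-0.04,0,0.32,0,0.71,0,1,-0.04,0,0.22,0,0.5,0,1,-0.04,0,0.22,0,0.5,0,1,0,0,0,0,0,0,1]
}}

```text
time: 25.55
position: [0.5934, 0.0973, 0.1633]
tool_rot: [0.623, 0.736, 0.126, 0.233]
ft_force: [0.0, -0.3, -0.8]
grip_width: 0.0001
grip_force: 0.0
```

```bash
python3 -c "
from h import *
o=robot.get_obs();print(o['q']);go(*dp(.07,.15,.18))"
```

```text
[ 0.039   0.5049  1.9332 -0.6133  0.2193  0.4417]
t 25.55 pos [0.5934 0.0973 0.1633] F [ 0.0456 -0.3247 -0.8432] w 9.227065119377499e-05
target [0.5944 0.0951 0.1565] shift now-axes/4cm [-0.0265 -0.07    0.1649] target-axes [-0.037  -0.0691  0.1633] rot/4deg [ 0.097   0.955  -0.0896]
```

Emit:
{"method": "jog_arm", "body": {
  "motion": [0,0,0.1,0,0,0,1,0,0,0.1,0,0,0,1,0,0,0,0,0,0,1]
}}

```text
time: 25.92
position: [0.5977, 0.0985, 0.1568]
tool_rot: [0.622, 0.737, 0.127, 0.234]
ft_force: [-0.5, 0.3, 0.4]
grip_width: 0.0007
grip_force: 0.0
```

Emit:
{"method": "jog_arm", "body": {
  "motion": [0,0,0.1,0,0,0,1,0,0,0,0,0,0,1]
}}

```text
time: 26.18
position: [0.5999, 0.0979, 0.1535]
tool_rot: [0.622, 0.737, 0.127, 0.234]
ft_force: [-0.9, -0.7, -0.3]
grip_width: 0.0008
grip_force: 0.0
```

Emit:
{"method": "jog_arm", "body": {
  "motion": [0,0,0.08,0,0,0,1,0,0,0,0,0,0,1]
}}

```text
time: 26.42
position: [0.6015, 0.0974, 0.1507]
tool_rot: [0.622, 0.737, 0.127, 0.234]
ft_force: [0.1, 0.2, 1.0]
grip_width: 0.0005
grip_force: 0.0
```

Emit:
{"method": "jog_arm", "body": {
  "motion": [0,0,0.06,0,0,0,1,0,0,0,0,0,0,1]
}}

```text
time: 26.68
position: [0.6027, 0.0971, 0.1487]
tool_rot: [0.622, 0.737, 0.127, 0.234]
ft_force: [0.0, -0.7, 0.1]
grip_width: 0.0004
grip_force: 0.0
```

Emit:
{"method": "jog_arm", "body": {
  "motion": [0,0,0.06,0,0,0,1,0,0,0,0,0,0,1]
}}

```text
time: 26.92
position: [0.6033, 0.0971, 0.1478]
tool_rot: [0.622, 0.737, 0.127, 0.234]
ft_force: [-5.7, -0.4, 9.1]
grip_width: 0.0003
grip_force: 5.3
```

Emit:
{"method": "jog_arm", "body": {
  "motion": [0,0,0.06,0,0,0,1,0,0,0,0,0,0,1]
}}

```text
time: 27.18
position: [0.6035, 0.0971, 0.1475]
tool_rot: [0.621, 0.737, 0.127, 0.235]
ft_force: [-14.7, 1.8, 22.8]
grip_width: 0.0006
grip_force: 13.7
```

```bash
python3 -c "
from h import *
go(*dp(.0,.23,.18))
a=robot.camera('top')[110:265,185:355];b=robot.camera('side')[130:290,255:425]
h=lambda i:cv2.resize(i,(390,360))
cv2.imwrite('pics/d2.png',np.hstack([h(a),h(b)]))"
```

```text
t 27.175 pos [0.6035 0.0971 0.1475] F [-14.7302   1.813   22.7559] w 0.0005547977501820662
target [0.6002 0.0967 0.1452] shift now-axes/4cm [ 0.01   -0.0993  0.0083] target-axes [ 0.0105 -0.0992  0.0093] rot/4deg [ 0.1567 -0.2026 -0.0513]
```

Emit:
{"method": "jog_arm", "body": {
  "motion": [0,0,-0.2,0,0,0,1,0,0,-0.6,0,0,0,1,0,0,-1,0,0,0,1,0,0,-1,0,0,0,1,0,0,-1,0,0,0,1,0,0,-1,0,0,0,1,-1,0,-0.5,0,0,0,1,-1,0,0,0,0,0,1,-1,0,0,0,0,0,1,-1,0,0,0,0,0,1,-1,0,0,0,0,0,1,-1,0,0,0,0,0,1]
}}

```text
time: 28.78
position: [0.5266, -0.1168, 0.3717]
tool_rot: [0.622, 0.737, 0.127, 0.234]
ft_force: [0.9, -0.2, -0.0]
grip_width: 0.0003
grip_force: 0.0
```

Run:
```python
from h import *
o=robot.get_obs();print(o['time'],o['position'],o['ft_force'],o['grip_force'])
im=robot.camera('top');sd=robot.camera('side');cv2.imwrite('pics/top9.png',im);cv2.imwrite('pics/side9.png',sd)
# predicted pixels of door's free-edge corners / lip end at several angles, plus image gray profile along face mid line (top view)
for n,I in(('top',im),('side',sd)):
    g=cv2.cvtColor(I,cv2.COLOR_BGR2GRAY)
    for a in(0,.07): print(n,a,proj(n,w(P,door(a,(.216,.093,0)))).round(1),proj(n,w(P,door(a,(.216,-.093,0)))).round(1),proj(n,w(P,door(a,(.216,0,0)))).round(1))
    for u in(-.06,.06): print(n,u,[int(g[tuple(proj(n,w(P,face([u,-.09-.004*k,.004])))[::-1].round().astype(int))]) for k in range(-4,10)])
    print('mid',[int(g[tuple(proj(n,w(P,face([0,y,.004])))[::-1].round().astype(int))]) for y in np.arange(.1,-.13,-.02)])
# breaker in tray: white blob in top
h=cv2.cvtColor(im,cv2.COLOR_BGR2HSV);m=cv2.inRange(h,(0,0,150),(180,50,255))[200:265,380:455]
print('white in tray',cv2.boundingRect(m))
```

```text
28.775 [ 0.5266 -0.1168  0.3717] [ 0.9201 -0.2477 -0.0073] 0.0
top 0 [313.9 145.2] [326.7 203.6] [320.5 175.3]
top 0.07 [314.3 146.5] [327.3 205.6] [321. 177.]
top -0.06 [177, 177, 177, 179, 155, 172, 172, 147, 101, 88, 86, 91, 93, 88]
top 0.06 [175, 177, 176, 176, 175, 175, 175, 175, 109, 87, 84, 90, 95, 96]
mid [172, 176, 177, 175, 173, 175, 175, 176, 179, 176, 135, 101]
side 0 [275.6 213.5] [314.6 193.4] [296.3 202.8]
side 0.07 [277.1 209.4] [316.2 189.7] [297.9 198.9]
side -0.06 [211, 211, 211, 211, 212, 206, 207, 208, 210, 105, 111, 141, 120, 119]
side 0.06 [214, 211, 211, 210, 212, 208, 210, 209, 186, 115, 111, 114, 114, 115]
mid [206, 211, 209, 212, 205, 206, 207, 212, 211, 212, 175, 255]
white in tray (15, 22, 30, 21)
```

All the checks agree. The push was held solid at about 27 N, the fingertip stopped within 0.5 mm of the predicted shut position, and the side-view edge sits on the box edge. The breaker is in the tray and the arm is clear.

```bash
python3 -c "
from rig import robot
print(robot.hand_in())"
```

```text
the job is handed in; nothing more can be done
None
```

The breaker is off the rail and standing in the parts tray, the door is pushed shut, and I handed the job in at about 29 s; the hand-in gave no verdict. I judged the door home from a solid stop at about 27 N and its edge lining up in the cameras, not from a reading of its angle.

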